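# Put the loupe away in the sliding-lid box

### The job

Put the eye loupe away in the wooden box with the sliding lid: slide the lid fully open, stand the loupe upright on the floor of the box without dropping it, and slide the lid fully shut again. The lid has no handle, so press on it from above and drag it along, but do not press on the lid with more than 20 N. Leave the small bottle, the sherd and the dish beside the work where they are.

Things in the scene. Friction and masses are not known exactly. Their poses are not given: they have to be found in the camera images.
- lid_box: Oblong wooden box, fixed to the table, 146 (its x) by 236 (its y) mm, origin at the centre of its underside, z up. Walls 8 mm thick, rim 58 mm above the table; floor 6 mm thick. At its -y end it has an opening with a sliding lid, at its +y end a fixed cover.
- opening (a point): Middle of the box's opening at rim height (box frame y = -50 mm); the opening is 130 (x) by 120 (y) mm. The lid in it is a pale plain panel 4 mm thick, 128 by 130 mm, no handle or notch. It lies on springy strips, its top 2 to 12 mm below the rim: differs each time, not measured, so feel for it. Pressed, it yields about 1 mm per 14 N and is solid after 3 mm.
- slide_lid (a joint): How far the lid is open, m: 0 shut, 0.080 fully open (stops). It opens toward the box's +y, under the cover; its front edge is at box y = -110 mm plus this. Dragging it takes about 4 N, plus 6 N per m/s; it stays where left. Pressed too lightly, a fingertip slips over it; 11 to 15 N and slow dragging work.
- cover (a point): Middle of the top of the fixed cover, 63 mm above the table; the cover is 5 mm thick and spans box y = +10 to +118 mm over the full width. When the lid is fully open, 40 mm of it still show in front of the cover (box y = -30 to +10 mm).
- compartment (a point): Point on the inner floor of the box, 6 mm above the table, in the middle of the hole that the fully open lid leaves (130 by 80 mm, box frame y = -110 to -30 mm; this point is at x = 0, y = -70 mm); axes as the box's.
- loupe: Black eye loupe, an upright cylinder 32 mm in diameter and 27 mm high, about 30 g, standing loose on the table; origin at the centre of its underside, z up. Upright it passes under the lid, on its side it does not.
- glue_b: Small white screw-cap bottle, 34 mm in diameter, 50 mm high, origin at the centre of its underside; stays where it is.
- sherd: Flat brown pottery sherd, 64 x 58 x 16 mm, origin at the centre of its underside; stays where it is.
- dish: Small white round dish, 68 mm in diameter, 14 mm high, origin at the centre of its underside; stays where it is.

How it is judged:
By the outcome, as a careful person would: the job done as asked, in the order asked, and still so for the second after the job is handed in, with the robot touching nothing.
It also fails if it takes over 72 s, if anything falls off the work surface, if the arm or the gripper's body presses on something with over 40 N, if the wrist force passes 120 N, or if a joint passes its speed limit or range.

### The arm

A 6-joint arm with a two-finger parallel gripper is mounted at the origin on the work surface; the furniture and walls round the work are solid. World frame = base frame: x ahead of the robot, y to its left, z up, the work surface at z = 0. Lengths are in m, angles in rad, forces in N, time in s.
With the tool pointing down it reaches from about 0.275 to 1 m from the base axis. Payload 8.4 kg.
Tool frame: the origin (TCP) lies midway between the tips of the shut fingers; the grasp point (between the pads) lies 19 mm behind it; y points along the fingers, x is the direction in which the jaws open and shut, and the axes are right-handed (so a half turn about y gives the same grasp; the last joint's range is limited). The gripper opens to 85 mm and grips with 20 to 120 N. Pads are 22 mm wide; open, the fingers measure 114 mm over their backs; the gripper's body (76 mm by 85 mm) begins 54 mm behind the grasp point. The pads swing forward as they close: fully open they stand 13 mm farther back than shut.
Start: joints at [1.135, 0.353, 1.633, -0, 1.155, -0.002], TCP at [0.263, 0.567, 0.231] pointing down, gripper open.
Joint ranges: [-2.63, 2.63], [-0.92, 2.1], [0.06, 2.66], [-1.3, 4.44], [0, 2.69], [-3.02, 3.02]. Speed limits (rad/s): [2.22, 2.22, 2.79, 3.14, 3.14, 3.14].

### API

Orientations are given as a unit quaternion [x, y, z, w].
In Python, from station import state, snapshot, get_calibration, job_done, trace, tip_of gives the robot as it stands.
- The arm moves only by the tool move_arm, never from a script. Its argument "deltas" is a list of rows, each a list of 3 entries, a list of its own where there are three numbers: the shift along the tool's x, y, z in cm, then the turn about the tool's y in rad, then the opening, from 0 (shut) to 1 (fully open). In form: [[[dx, dy, dz], turn, fingers], ...]. A call has exactly 5 rows; each row shifts and turns the commanded pose from where the row before left it, along the tool's axes as they then stand; what a row does not reach is not made up. A row lasts 1/12 s, in which the tool goes at most 41.7 mm and 7.16 degrees, less where a joint would pass 70% of its speed; a pose out of reach is approached as far as the arm can. A call with a gripper value outside its range is refused whole. The fingers move at their own pace and stop on an object; the grip force is fixed at half the most. Time passes only in rows, so rows that do not move let the fingers close, or fill a call up. It gives the time, the measured TCP pose, the force and the opening at its end, in the units of the state.
- state(): the state, without advancing time (a new reading comes with each control period).
- snapshot(name): name is "scene" or "top" or "wrist"; returns the picture (400x640x3 uint8, red, green, blue); there is no depth.
- get_calibration(name): a dict with "fx", "fy", "cx", "cy" (pixels), "rvec" (rotation vector, rad) and "tvec" (3), from world to camera coordinates, as OpenCV has them; the wrist camera has in their place "hand_eye" (4x4, takes a point from camera to tool coordinates, whose origin is the TCP and whose axes are the tool frame's). Camera axes: x right, y down, z forward; pixel columns grow to the right and rows downward; lengths in m; the calibration is good to about 2 mm. A picture is of the moment at which its call begins: read the wrist's pose just before it. get_calibration takes no time and is no camera call.
- job_done(): hands the job in, once; it reports no verdict.
Trained networks look in the newest picture that a camera, given by its name, has taken for a name from the list of things; names that differ only in an ending like _2 or _b are one class to them, and where a whole thing is asked for, a point or a joint stands for the part that bears it (a point fixed in the world has none). Each returns a list of dicts, best first, with "p" (0 to 1); they miss things now and then, are a little off and sometimes report something else, mostly with a low value. They report only what shows in the picture. A call takes as long as a camera call.
- trace(camera, name): "region" (400x640 bool, what is visible of it).
- tip_of(camera, name): "xyz" ([x, y, z] in m, in world coordinates, good to about 4 mm: a listed point, or the origin of a listed thing).
The state is a dict: "time": time; "joints": joint angles; "joint_velocities": joint speeds; "effort": joint torques, N m; "tcp_pos": TCP position; "orientation": TCP orientation; "force": force on the tool from outside, world axes, zero at the start; "wrist_torque": the same for the moment, N m; "grip_width": finger opening in m.
Only numpy, scipy, OpenCV 4.12 (cv2) and the standard library are available. Lean on these libraries where they do the work, as an engineer would, in place of code of your own. Each camera call takes 0.05 s, during which the arm holds its last target. There are 200 camera calls.

## Working session

There is one attempt and no reset: what is moved stays moved. The work goes in short steps, Python scripts to look and compute and a tool call to move; the robot and the scene stay as the last step left them, time stands still between calls to the robot, and variables do not carry over. Pictures are saved under pics/ and viewed, about 8 in all and at most 12, crops included, and the job is handed in when it is done.

Besides the shell and the picture viewer there is one more tool, called after ">>>" in YAML: its name, and indented under it one key for each argument. move_arm: Moves the arm, as the interface text tells. Its arguments: {"type":"object","properties":{"deltas":{"type":"array","items":{"type":"array"}}},"required":["deltas"]}

```bash
mkdir -p pics; ls; python3 - <<'E'
from station import *
import cv2,numpy as np
s=state();print(s)
for c in("scene","top"):
    im=snapshot(c);cv2.imwrite(f"pics/{c}1.png",im[:,:,::-1])
    print(c,get_calibration(c))
    for n in("lid_box","opening","cover","compartment","loupe","glue_b","sherd","dish"):
        r=tip_of(c,n);print(n,[(np.round(d["xyz"],4).tolist(),round(d["p"],2)) for d in r[:2]])
print(get_calibration("wrist"))
a=cv2.imread("pics/scene1.png");b=cv2.imread("pics/top1.png")
E
```

```text
pics
{'time': 0.0, 'joints': array([ 1.13458782e+00,  3.53663522e-01,  1.63416586e+00, -3.64957428e-05,
        1.15517939e+00, -2.39688090e-03]), 'joint_velocities': array([ 5.39066779e-05,  1.38712601e-03, -1.16194700e-03, -7.46951713e-04,
        1.65084241e-03,  9.97792898e-04]), 'effort': array([ 2.70953424e-03, -6.05273366e+01, -3.42062688e+01,  1.26640748e-04,
        9.47699620e-03, -5.62941651e-06]), 'tcp_pos': array([0.26250974, 0.56665913, 0.2305385 ]), 'orientation': array([ 0.59616403,  0.38026758, -0.38110006, -0.59560705]), 'force': array([-0.0447213 ,  0.05674642, -0.65724594]), 'wrist_torque': array([ 0.02148411,  0.01408518, -0.00987108]), 'grip_width': 0.08557107805345024}
scene {'fx': 377.09869142723886, 'fy': 377.09869142723886, 'cx': 316.39175144869023, 'cy': 202.93553879947544, 'rvec': array([ 1.95229018, -0.70366339,  0.41123929]), 'tvec': array([-0.46908812,  0.24996299,  0.75368128])}
lid_box [([0.5685, 0.076, 0.0034], 0.65)]
opening [([0.5842, 0.0314, 0.0577], 0.56)]
cover []
compartment [([0.5893, 0.0089, 0.0064], 0.83)]
loupe [([0.52, -0.2863, -0.0028], 0
[... 380 characters left out ...]
, 0.68)]
opening []
cover [([0.5393, 0.1386, 0.0639], 0.66)]
compartment [([0.5888, 0.0119, 0.0047], 0.77)]
loupe [([0.5202, -0.2872, -0.0045], 0.42)]
glue_b []
sherd []
dish [([0.4934, 0.3377, 0.0017], 0.85), ([0.7684, 0.0366, 0.0015], 0.4)]
{'fx': 284.43524707166006, 'fy': 284.43524707166006, 'cx': 316.0560878834978, 'cy': 201.10316564524712, 'hand_eye': array([[ 9.99999600e-01, -6.45154918e-05,  8.91552947e-04,
         1.14156645e-03],
       [-8.76088756e-04, -2.68763356e-01,  9.63205840e-01,
        -1.42120539e-01],
       [ 1.77475063e-04, -9.63206237e-01, -2.68763305e-01,
         6.67207802e-02],
       [ 0.00000000e+00,  0.00000000e+00,  0.00000000e+00,
         1.00000000e+00]])}
```

View pics/scene1.png

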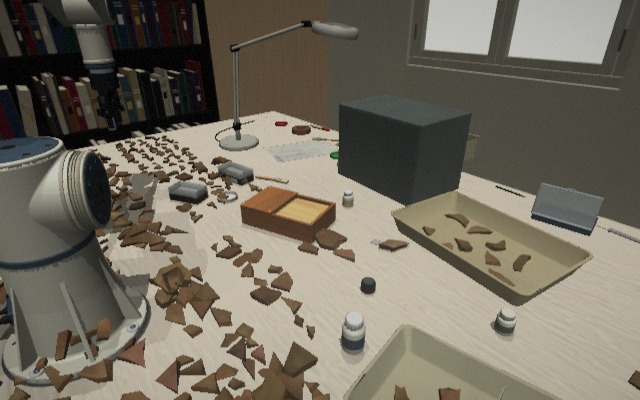

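View pics/top1.png

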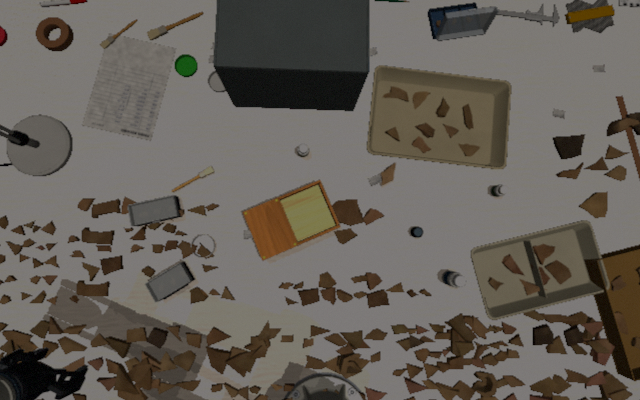

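```bash
cat > h.py <<'E'
import numpy as np,cv2
from scipy.spatial.transform import Rotation as R
from station import *
def pix2plane(c,uv,z):
    k=get_calibration(c);Rm=cv2.Rodrigues(np.array(k["rvec"]))[0];t=np.array(k["tvec"])
    uv=np.atleast_2d(uv).astype(float)
    d=np.c_[(uv[:,0]-k["cx"])/k["fx"],(uv[:,1]-k["cy"])/k["fy"],np.ones(len(uv))]@Rm
    o=-Rm.T@t
    return o+d*((z-o[2])/d[:,2])[:,None]
def wrist2plane(uv,z,s):
    k=get_calibration("wrist");H=k["hand_eye"];Rt=R.from_quat(s["orientation"]).as_matrix()
    uv=np.atleast_2d(uv).astype(float)
    d=np.c_[(uv[:,0]-k["cx"])/k["fx"],(uv[:,1]-k["cy"])/k["fy"],np.ones(len(uv))]@(Rt@H[:3,:3]).T
    o=s["tcp_pos"]+Rt@H[:3,3]
    return o+d*((z-o[2])/d[:,2])[:,None]
def proj(c,X):
    k=get_calibration(c);K=np.array([[k["fx"],0,k["cx"]],[0,k["fy"],k["cy"]],[0,0,1]])
    return cv2.projectPoints(np.float64(X),np.array(k["rvec"]),np.array(k["tvec"]),K,None)[0][:,0]
E
python3 - <<'E'
from h import *
s=state();print(R.from_quat(s["orientation"]).as_matrix().round(3))
for c in("scene","top"):
    snapshot(c)
    for n in("loupe","lid_box","cover","slide_lid"):
        for r in trace(c,n)[:2]:
            m=r["region"].astype(np.uint8);cs=max(cv2.findContours(m,0,1)[0],key=cv2.contourArea)
            print(c,n,round(r["p"],2),m.sum(),cv2.boundingRect(cs),cv2.boxPoints(cv2.minAreaRect(cs)).round(1).tolist())
E
```

```text
[[ 0.42  -0.    -0.907]
 [ 0.907  0.     0.42 ]
 [-0.    -1.     0.   ]]
scene loupe 0.53 180 (362, 277, 14, 16) [[362.0, 277.0], [375.0, 277.0], [375.0, 292.0], [362.0, 292.0]]
scene lid_box 0.78 2723 (241, 186, 95, 57) [[236.0, 221.6999969482422], [248.39999389648438, 177.8000030517578], [339.1000061035156, 203.39999389648438], [326.70001220703125, 247.3000030517578]]
scene cover 0.68 2741 (241, 186, 96, 57) [[235.8000030517578, 222.39999389648438], [247.60000610351562, 178.5], [339.8999938964844, 203.3000030517578], [328.20001220703125, 247.10000610351562]]
scene slide_lid 0.78 770 (276, 197, 52, 26) [[275.3999938964844, 213.3000030517578], [280.8999938964844, 192.6999969482422], [327.20001220703125, 205.10000610351562], [321.70001220703125, 225.8000030517578]]
top loupe 0.43 115 (411, 226, 13, 11) [[411.0, 226.0], [423.0, 226.0], [423.0, 236.0], [411.0, 236.0]]
top lid_box 0.98 2412 (244, 181, 96, 79) [[241.6999969482422, 212.10000610351562], [320.0, 177.89999389648438], [340.8999938964844, 225.89999389648438], [262.6000061035156, 260.0]]
top cover 0.66 2307 (244, 181, 96, 79) [[242.10000610351562, 212.10000610351562], [319.79998779296875, 178.8000030517578], [340.3999938964844, 227.0], [262.70001220703125, 260.29998779296875]]
top slide_lid 0.96 1951 (281, 184, 55, 58) [[278.8999938964844, 199.6999969482422], [318.8999938964844, 182.8000030517578], [336.79998779296875, 225.10000610351562], [296.8999938964844, 242.0]]
```

The scene view shows the box (~290,212) with its pale lid to the right, the loupe at (368,285), and a bottle beyond the box at (348,198). The top view shows the box at (291,220), with the lid end at (310,212), and the loupe at (417,231).

```bash
python3 - <<'E'
from h import *
snapshot("top")
m=trace("top","slide_lid")[0]["region"].astype(np.uint8)
cs=max(cv2.findContours(m,0,1)[0],key=cv2.contourArea)[:,0]
P=pix2plane("top",cs,0.051)[:,:2].astype(np.float32)*1000
print(cv2.minAreaRect(P),cv2.boxPoints(cv2.minAreaRect(P)).round(1).tolist())
print("loupe",pix2plane("top",[[417,231]],0.02),pix2plane("scene",[[368.5,284.5]],0.0135))
# rim reprojection fit over both masks is refined later with wrist
s=state();print(s["time"],s["tcp_pos"])
E
```

```text
((583.2980346679688, 34.98759078979492), (130.5860595703125, 123.3960189819336), 22.33110809326172) [[499.5, 67.19999694824219], [546.2999877929688, -46.900001525878906], [667.0999755859375, 2.700000047683716], [620.2999877929688, 116.9000015258789]]
loupe [[ 0.52190401 -0.28386997  0.02      ]] [[ 0.52203287 -0.28622651  0.0135    ]]
1.5 [0.26270075 0.56711936 0.23128848]
```

>>> move_arm:
  deltas:
    - [[0,0.5,0],0.12,0]
    - [[0,0.8,0],0.12,0]
    - [[0,1,0],0.12,0]
    - [[0,1,0],0.12,0]
    - [[0,1,0],0.12,0]

```text
time: 1.92
tcp_pos: [0.2627, 0.5671, 0.1879]
orientation: [-0.682, -0.186, 0.186, 0.682]
force: [0.2, -0.3, -0.1]
grip_width: 0.0258
```

>>> move_arm:
  deltas:
    - [[0,1,0],0.1,0]
    - [[0,1,0],0.047,0]
    - [[0.4,0,-3],0,0]
    - [[0.5,0,-3.2],0,0]
    - [[0.5,0,-3.2],0,0]

```text
time: 2.33
tcp_pos: [0.3114, 0.4847, 0.1679]
orientation: [0.694, 0.137, -0.138, -0.693]
force: [0.2, -0.2, 0.7]
grip_width: 0.0
```

>>> move_arm:
  deltas:
    - [[0.5,0,-3.2],0,0]
    - [[0.5,0,-3.2],0,0]
    - [[0.5,0,-3.2],0,0]
    - [[0.5,0,-3.2],0,0]
    - [[0.5,0,-3.2],0,0]

```text
time: 2.75
tcp_pos: [0.396, 0.3457, 0.1685]
orientation: [-0.694, -0.137, 0.137, 0.694]
force: [0.3, -0.3, -0.8]
grip_width: 0.0
```

>>> move_arm:
  deltas:
    - [[0.5,0,-3.2],0,0]
    - [[0.5,0,-3.2],0,0]
    - [[0.5,0,-3.2],0,0]
    - [[0.5,0,-3.2],0,0]
    - [[0.5,0,-3.2],0,0]

```text
time: 3.17
tcp_pos: [0.48, 0.2071, 0.1685]
orientation: [-0.694, -0.137, 0.137, 0.694]
force: [1.2, 0.1, -0.5]
grip_width: -0.0
```

```bash
cat > w.py <<'E'
import sys
from h import *
s=state();im=snapshot("wrist");cv2.imwrite(sys.argv[1],im[:,:,::-1])
a=R.from_quat(s["orientation"]).as_matrix()
print(s["time"],s["tcp_pos"].round(4),a.round(3).tolist(),s["force"].round(2),s["grip_width"])
E
python3 w.py pics/w1.png
```

```text
3.1667 [0.48   0.2071 0.1685] [[0.925, 0.0, -0.38], [0.38, 0.0, 0.925], [0.0, -1.0, 0.0]] [ 1.19  0.07 -0.51] -1.7961488694249838e-05
```

>>> move_arm:
  deltas:
    - [[0.5,0,-3.2],0,0]
    - [[0.5,0,-3.2],0,0]
    - [[0.5,0,-3.2],0,0]
    - [[0.5,0,-3.2],0,0]
    - [[0.5,0,-3.2],0,0]

```text
time: 3.63
tcp_pos: [0.564, 0.0686, 0.1684]
orientation: [-0.694, -0.137, 0.137, 0.694]
force: [0.7, 0.3, -0.9]
grip_width: -0.0
```

>>> move_arm:
  deltas:
    - [[0.2,0,-3],0,0]
    - [[0.2,0,-2],0,0]
    - [[0,0,-0.9],0,0]
    - [[0,0,0],0,0]
    - [[0,0,0],0,0]

```text
time: 4.05
tcp_pos: [0.5889, 0.0174, 0.1681]
orientation: [-0.694, -0.137, 0.137, 0.694]
force: [-0.3, 0.1, -0.1]
grip_width: 0.0003
```

```bash
python3 w.py pics/w2.png
```

```text
4.05 [0.5889 0.0174 0.1681] [[0.925, -0.001, -0.379], [0.379, 0.0, 0.925], [-0.0, -1.0, 0.001]] [-0.26  0.05 -0.12] 0.0002841769706692156
```

View pics/w2.png

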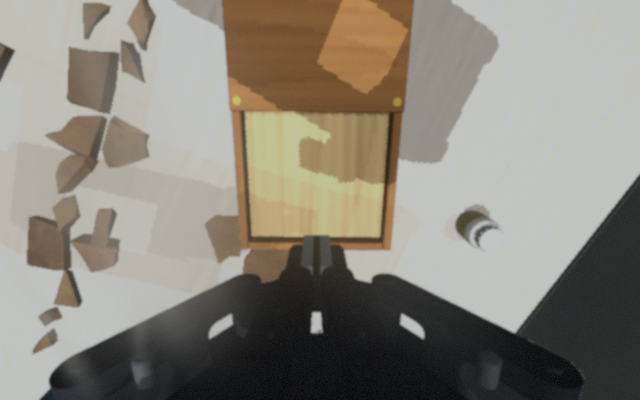

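The wrist view shows the box square to the tool. The rim front corners are at (241,248) and (391,248), the cover edge runs along row ~109 from column 233 to 404, and the fingertips are at (316,240).

```bash
python3 - <<'E'
from h import *
s=state()
f=wrist2plane([[241,248],[391,248],[245,240],[384,239]],.058,s)*1000
c=wrist2plane([[233,109],[404,110],[222,0],[412,0]],.063,s)*1000
print(f.round(1),c.round(1))
by=(c[0]+c[1]-f[0]-f[1])[:2];by/=np.hypot(*by);print("by",by)
bx=np.array([by[1],-by[0]])
for n,v in(("front outer(-118)",(f[0]+f[1])/2),("cover(+10)",(c[0]+c[1])/2)):
    o={"f":-118,"c":10}[n[0]]
    print(n,"box origin",(v[:2]-o*by).round(1))
print("widths",np.hypot(*(f[1]-f[0])[:2]),np.hypot(*(c[1]-c[0])[:2]), "bx from edges",(f[1]-f[0]),(c[1]-c[0]))
E
```

```text
[[ 5.422e+02 -5.450e+01  5.800e+01]
 [ 6.760e+02  5.000e-01  5.800e+01]
 [ 5.431e+02 -4.510e+01  5.800e+01]
 [ 6.657e+02  6.400e+00  5.800e+01]] [[497.1  64.8  63. ]
 [628.4 117.9  63. ]
 [465.3 136.3  63. ]
 [597.8 190.9  63. ]]
by [-0.36503645  0.93099323]
front outer(-118) box origin [566.1  82.9]
cover(+10) box origin [566.4  82. ]
widths 144.6792899559927 141.63033918687253 bx from edges [133.82782575  54.97463049   0.        ] [ 1.31278551e+02  5.31516219e+01 -2.84217094e-14]
```

>>> move_arm:
  deltas:
    - [[0.3,1,-1.3],0,0]
    - [[0,2.5,-1.15],0,0]
    - [[0,3,0],0,0]
    - [[0,2.5,0],0,0]
    - [[0,1,0],0,0]

```text
time: 4.52
tcp_pos: [0.5992, -0.0039, 0.0646]
orientation: [-0.693, -0.136, 0.139, 0.694]
force: [-0.4, 0.7, -0.1]
grip_width: -0.0
```

>>> move_arm:
  deltas:
    - [[0,0.5,0],0,0]
    - [[0,0.3,0],0,0]
    - [[0,0.1,0],0,0]
    - [[0,0,0],0,0]
    - [[0,0,0],0,0]

```text
time: 4.93
tcp_pos: [0.6024, -0.0044, 0.0605]
orientation: [0.694, 0.138, -0.136, -0.694]
force: [0.4, 0.3, -0.5]
grip_width: -0.0
```

>>> move_arm:
  deltas:
    - [[0,0.1,0],0,0]
    - [[0,0.1,0],0,0]
    - [[0,0.06,0],0,0]
    - [[0,0,0],0,0]
    - [[0,0,0],0,0]

```text
time: 5.35
tcp_pos: [0.6014, -0.0045, 0.0567]
orientation: [0.694, 0.137, -0.137, -0.694]
force: [-0.1, -0.0, -0.1]
grip_width: -0.0003
```

```bash
python3 - <<'E'
from station import *
for i in range(4):
    s=state();print(s["time"],s["tcp_pos"],s["force"]);snapshot("wrist")
E
```

```text
5.35 [ 0.60144425 -0.00454628  0.05670255] [-0.11401378 -0.00974898 -0.138225  ]
5.4 [ 0.60150119 -0.00453118  0.0567406 ] [ 0.09686064 -0.43861613  0.21995988]
5.45 [ 0.60146534 -0.00454568  0.05669689] [-0.04235685 -0.39551716 -0.01332652]
5.5 [ 0.601467   -0.00454089  0.0567027 ] [ 0.19045702 -0.05164321 -0.57894949]
```

>>> move_arm:
  deltas:
    - [[0,0.04,0],0,0]
    - [[0,0.04,0],0,0]
    - [[0,0.04,0],0,0]
    - [[0,0,0],0,0]
    - [[0,0,0],0,0]

```text
time: 5.97
tcp_pos: [0.6014, -0.0045, 0.0554]
orientation: [-0.694, -0.137, 0.137, 0.694]
force: [-0.1, 0.1, -0.0]
grip_width: -0.0
```

>>> move_arm:
  deltas:
    - [[0,0.05,0],0,0]
    - [[0,0.04,0],0,0]
    - [[0,0.03,0],0,0]
    - [[0,0,0],0,0]
    - [[0,0,0],0,0]

```text
time: 6.38
tcp_pos: [0.6014, -0.0045, 0.0542]
orientation: [-0.694, -0.137, 0.137, 0.694]
force: [-0.1, -0.0, -0.0]
grip_width: 0.0
```

>>> move_arm:
  deltas:
    - [[0,0.05,0],0,0]
    - [[0,0.04,0],0,0]
    - [[0,0.03,0],0,0]
    - [[0,0,0],0,0]
    - [[0,0,0],0,0]

```text
time: 6.8
tcp_pos: [0.6014, -0.0045, 0.053]
orientation: [-0.694, -0.137, 0.137, 0.694]
force: [1.0, 0.1, 0.1]
grip_width: 0.0001
```

>>> move_arm:
  deltas:
    - [[0,0.05,0],0,0]
    - [[0,0.04,0],0,0]
    - [[0,0.03,0],0,0]
    - [[0,0,0],0,0]
    - [[0,0,0],0,0]

```text
time: 7.22
tcp_pos: [0.6015, -0.0045, 0.0519]
orientation: [-0.694, -0.137, 0.137, 0.694]
force: [1.0, 0.6, 0.5]
grip_width: -0.0002
```

>>> move_arm:
  deltas:
    - [[0,0.05,0],0,0]
    - [[0,0.04,0],0,0]
    - [[0,0.03,0],0,0]
    - [[0,0,0],0,0]
    - [[0,0,0],0,0]

```text
time: 7.63
tcp_pos: [0.6014, -0.0045, 0.0506]
orientation: [-0.694, -0.137, 0.137, 0.694]
force: [0.5, -0.9, 0.3]
grip_width: -0.0
```

>>> move_arm:
  deltas:
    - [[0,0.05,0],0,0]
    - [[0,0.04,0],0,0]
    - [[0,0.03,0],0,0]
    - [[0,0,0],0,0]
    - [[0,0,0],0,0]

```text
time: 8.05
tcp_pos: [0.6014, -0.0045, 0.0494]
orientation: [-0.694, -0.137, 0.137, 0.694]
force: [-0.9, -0.2, -0.4]
grip_width: -0.0
```

>>> move_arm:
  deltas:
    - [[0,0.05,0],0,0]
    - [[0,0.04,0],0,0]
    - [[0,0.03,0],0,0]
    - [[0,0,0],0,0]
    - [[0,0,0],0,0]

```text
time: 8.47
tcp_pos: [0.6015, -0.0045, 0.0483]
orientation: [-0.694, -0.137, 0.137, 0.694]
force: [0.5, -0.2, -0.0]
grip_width: -0.0
```

>>> move_arm:
  deltas:
    - [[0,0.05,0],0,0]
    - [[0,0.04,0],0,0]
    - [[0,0.03,0],0,0]
    - [[0,0,0],0,0]
    - [[0,0,0],0,0]

```text
time: 8.88
tcp_pos: [0.6015, -0.0045, 0.0476]
orientation: [0.694, 0.137, -0.137, -0.694]
force: [-2.3, -0.2, 7.1]
grip_width: 0.0004
```

>>> move_arm:
  deltas:
    - [[0,0.03,0],0,0]
    - [[0,0.03,0],0,0]
    - [[0,0,0],0,0]
    - [[0,0,0],0,0]
    - [[0,0,0],0,0]

```text
time: 9.3
tcp_pos: [0.6015, -0.0045, 0.0473]
orientation: [0.694, 0.137, -0.137, -0.694]
force: [-3.0, -0.7, 10.4]
grip_width: 0.0002
```

>>> move_arm:
  deltas:
    - [[0,0.03,0],0,0]
    - [[0,0.02,0],0,0]
    - [[0,0,0.1],0,0]
    - [[0,0,0.2],0,0]
    - [[0,0,0.2],0,0]

```text
time: 9.72
tcp_pos: [0.6002, -0.0007, 0.0472]
orientation: [0.694, 0.138, -0.137, -0.693]
force: [-2.5, -5.1, 11.9]
grip_width: 0.0
```

>>> move_arm:
  deltas:
    - [[0,0.01,0.3],0,0]
    - [[0,0,0.3],0,0]
    - [[0,0,0.3],0,0]
    - [[0,0,0.3],0,0]
    - [[0,0,0.3],0,0]

```text
time: 10.13
tcp_pos: [0.5945, 0.0132, 0.0471]
orientation: [0.694, 0.138, -0.137, -0.693]
force: [-2.6, -5.6, 12.2]
grip_width: 0.0001
```

>>> move_arm:
  deltas:
    - [[0,0,0.4],0,0]
    - [[0,0,0.4],0,0]
    - [[0,0,0.4],0,0]
    - [[0,0,0.4],0,0]
    - [[0,0,0.4],0,0]

```text
time: 10.55
tcp_pos: [0.5871, 0.0318, 0.0472]
orientation: [0.694, 0.138, -0.137, -0.693]
force: [-1.4, -5.6, 12.5]
grip_width: 0.0001
```

```bash
python3 w.py pics/w3.png; python3 - <<'E'
import cv2;cv2.imwrite("pics/w3c.png",cv2.imread("pics/w3.png")[60:330,160:480])
E
```

```text
10.55 [0.5871 0.0318 0.0472] [[0.925, 0.002, -0.381], [0.381, -0.001, 0.925], [0.001, -1.0, -0.002]] [-1.37 -5.55 12.53] 0.00013958593351330042
```

View pics/w3c.png

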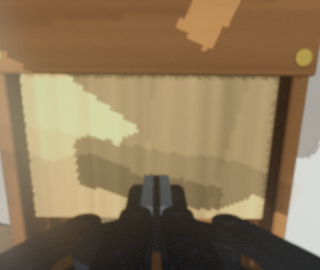

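The crop shows the closed fingers pressing on the lid, but they hide its front edge, so I'll check from the top and scene cameras.

```bash
python3 - <<'E'
from h import *
a=snapshot("top")[150:280,220:380];b=snapshot("scene")[150:260,220:360]
a=cv2.resize(a,None,fx=3,fy=3,interpolation=2);b=cv2.resize(b,(int(140*3.545),390),interpolation=2)[:, :310]
cv2.imwrite("pics/t4.png",np.hstack([a,b])[:,:,::-1])
E
```

```text
(no output)
```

View pics/t4.png

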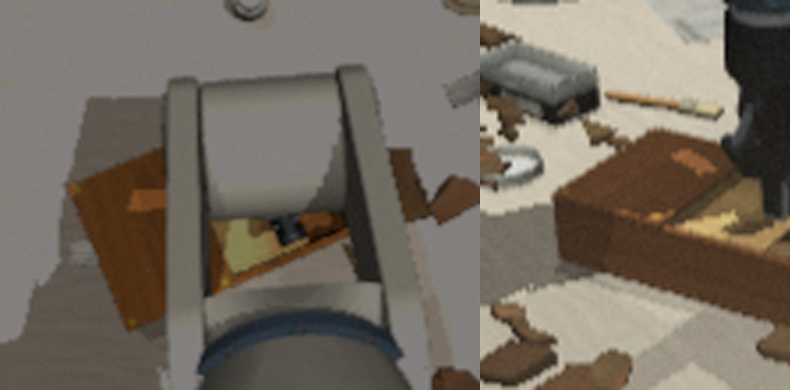

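The top view shows a dark hole just right of the fingertip, so the lid is following. I'll keep dragging.

>>> move_arm:
  deltas:
    - [[0,0,0.4],0,0]
    - [[0,0,0.4],0,0]
    - [[0,0,0.4],0,0]
    - [[0,0,0.4],0,0]
    - [[0,0,0.4],0,0]

```text
time: 11.12
tcp_pos: [0.5797, 0.0504, 0.0472]
orientation: [0.694, 0.138, -0.136, -0.693]
force: [-1.0, -5.6, 11.3]
grip_width: -0.0002
```

>>> move_arm:
  deltas:
    - [[0,0.01,0.4],0,0]
    - [[0,0,0.4],0,0]
    - [[0,0,0.4],0,0]
    - [[0,0,0.3],0,0]
    - [[0,0,0.3],0,0]

```text
time: 11.53
tcp_pos: [0.5729, 0.0672, 0.0471]
orientation: [0.694, 0.138, -0.136, -0.693]
force: [-0.7, -4.4, 12.2]
grip_width: 0.0001
```

>>> move_arm:
  deltas:
    - [[0,0,0.2],0,0]
    - [[0,0,0.2],0,0]
    - [[0,0,0.1],0,0]
    - [[0,0,0.1],0,0]
    - [[0,0,0.1],0,0]

```text
time: 11.95
tcp_pos: [0.5714, 0.0732, 0.0473]
orientation: [0.694, 0.139, -0.136, -0.693]
force: [2.8, -7.0, 10.5]
grip_width: -0.0003
```

>>> move_arm:
  deltas:
    - [[0,-0.3,0],0,0]
    - [[0,-1,0],0,0]
    - [[0,-3,0],0,0]
    - [[0,-3.5,-1.5],0,0.4]
    - [[0,-3.5,-2.5],0,0.6]

```text
time: 12.37
tcp_pos: [0.5827, 0.039, 0.1589]
orientation: [-0.693, -0.137, 0.139, 0.694]
force: [0.8, -0.4, -0.2]
grip_width: 0.023
```

>>> move_arm:
  deltas:
    - [[0,0,-2],0,0.7]
    - [[0,0,0],0,0.7]
    - [[0,0,0],0,0.7]
    - [[0,0,0],0,0.7]
    - [[0,0,0],0,0.7]

```text
time: 12.78
tcp_pos: [0.5906, 0.02, 0.1568]
orientation: [-0.693, -0.136, 0.138, 0.694]
force: [0.3, -0.4, 0.0]
grip_width: 0.0602
```

```bash
python3 w.py pics/w5.png
```

```text
12.7833 [0.5906 0.02   0.1568] [[0.925, -0.002, -0.381], [0.381, 0.0, 0.925], [-0.002, -1.0, 0.001]] [ 0.35 -0.42  0.01] 0.06018302312721757
```

View pics/w5.png

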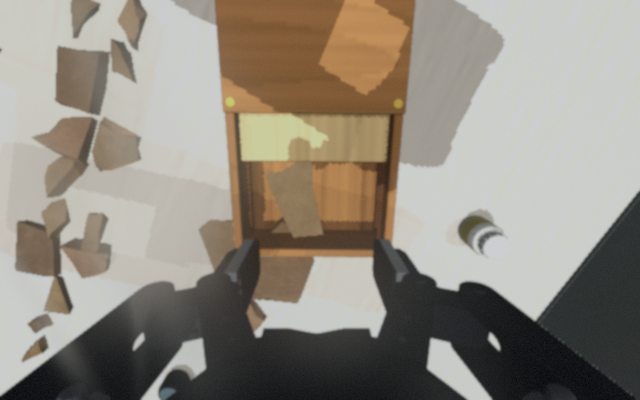

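The wrist view shows the lid's front edge at row ~162 and the cover edge at row ~111, with the compartment open and free. The loupe peeks out at (178,383).

```bash
python3 - <<'E'
from h import *
s=state();by=np.array([-.375,.927]);O=np.array([566,82])
for uv,z in(((314,162),.048),((316,111),.063),((320,256),.058),((178,383),.02)):
    p=wrist2plane([uv],z,s)[0]*1000;print(uv,p.round(1),"box y",((p[:2]-O)@by).round(1))
E
```

```text
(314, 162) [577.7  51.3  48. ] box y -32.8
(316, 111) [563.2  91.2  63. ] box y 9.6
(320, 256) [615.5 -26.   58. ] box y -118.7
(178, 383) [ 527.  -269.2   20. ] box y -311.0
```

```bash
python3 - <<'E'
from h import *
s=state();by=np.array([-.375,.927]);O=np.array([566,82])
im=cv2.imread("pics/w5.png").astype(float)
for a,b in((245,265),(340,380)):
    print(a,im[100:172,a:b].mean(1).round(0)[:, :].astype(int)[[*range(4,18),*range(54,70)]].tolist())
for r in(158,159,160,161,162,163):
  p=wrist2plane([(314,r)],.048,s)[0]*1000;print(r,((p[:2]-O)@by).round(1))
snapshot("wrist")
for n in("slide_lid",):
  for t in trace("wrist",n)[:1]:
    ys,xs=np.nonzero(t["region"]);print(t["p"],xs.min(),xs.max(),ys.min(),ys.max())
E
```

```text
245 [[88, 134, 180], [88, 135, 180], [88, 135, 179], [87, 133, 178], [87, 132, 177], [87, 133, 177], [88, 132, 176], [86, 130, 170], [94, 136, 168], [113, 156, 180], [131, 176, 195], [142, 189, 201], [150, 197, 202], [154, 202, 203], [155, 202, 202], [155, 203, 202], [155, 202, 202], [155, 203, 202], [154, 201, 201], [148, 192, 196], [126, 168, 177], [94, 129, 147], [72, 101, 128], [68, 96, 124], [67, 95, 124], [68, 95, 124], [67, 95, 124], [67, 95, 123], [67, 94, 121], [66, 93, 120]]
340 [[52, 85, 122], [52, 85, 121], [51, 84, 120], [51, 84, 119], [50, 82, 118], [50, 82, 117], [50, 83, 119], [50, 83, 119], [49, 80, 113], [50, 78, 104], [59, 87, 108], [72, 104, 123], [83, 118, 139], [93, 131, 153], [102, 143, 165], [101, 142, 165], [102, 142, 165], [102, 143, 165], [102, 142, 165], [101, 141, 164], [95, 135, 157], [80, 117, 140], [62, 94, 122], [55, 86, 119], [57, 90, 125], [59, 94, 130], [60, 96, 132], [61, 97, 133], [62, 98, 135], [63, 100, 138]]
158 -29.3
159 -30.2
160 -31.0
161 -31.9
162 -32.8
163 -33.7
0.6 239 389 112 162
```

The lid edge lies 40 mm in front of the cover, so the lid is fully open. Next, the loupe.

>>> move_arm:
  deltas:
    - [[-1.8,0,-2.8],0,0.6]
    - [[-1.8,0,-2.8],0,0.6]
    - [[-1.8,0,-2.8],0,0.6]
    - [[-1.8,0,-2.8],0,0.6]
    - [[-1.8,0,-2.8],0,0.6]

```text
time: 13.35
tcp_pos: [0.5611, -0.1452, 0.1574]
orientation: [-0.694, -0.137, 0.138, 0.694]
force: [0.6, -0.5, 0.0]
grip_width: 0.0514
```

>>> move_arm:
  deltas:
    - [[-1.8,0,-2.8],0,0.6]
    - [[-1.8,0,-2.8],0,0.6]
    - [[-1.8,0,-2.8],0,0.6]
    - [[-1.8,0,-2.8],0,0.6]
    - [[-1.8,0,-2.8],0,0.6]

```text
time: 13.77
tcp_pos: [0.5311, -0.3091, 0.1573]
orientation: [-0.693, -0.137, 0.137, 0.694]
force: [0.5, -0.0, -0.2]
grip_width: 0.0515
```

>>> move_arm:
  deltas:
    - [[0,0,0],0,0.6]
    - [[0,0,0],0,0.6]
    - [[0,0,0],0,0.6]
    - [[0,0,0],0,0.6]
    - [[0,0,0],0,0.6]

```text
time: 14.18
tcp_pos: [0.5319, -0.3067, 0.1576]
orientation: [-0.693, -0.137, 0.138, 0.694]
force: [-0.5, -0.1, 0.6]
grip_width: 0.0512
```

```bash
python3 w.py pics/w6.png; python3 - <<'E'
from h import *
s=state();print([d for d in tip_of("wrist","loupe")][:2])
for t in trace("wrist","loupe")[:2]:
    m=t["region"].astype(np.uint8);ys,xs=np.nonzero(m);print(t["p"],xs.min(),xs.max(),ys.min(),ys.max(),m.sum())
    c=[xs.mean(),ys.mean()];print(c,wrist2plane([c],.014,s))
E
```

```text
14.1833 [ 0.5319 -0.3067  0.1576] [[0.924, -0.0, -0.382], [0.382, 0.0, 0.924], [-0.0, -1.0, 0.0]] [-0.47 -0.13  0.59] 0.05123571833548253
[{'xyz': [0.5218, -0.2823, -0.0002], 'p': 0.59}]
0.67 298 329 151 184 855
[np.float64(313.88187134502925), np.float64(167.29122807017544)] [[ 0.52262901 -0.28498228  0.014     ]]
```

View pics/w6.png

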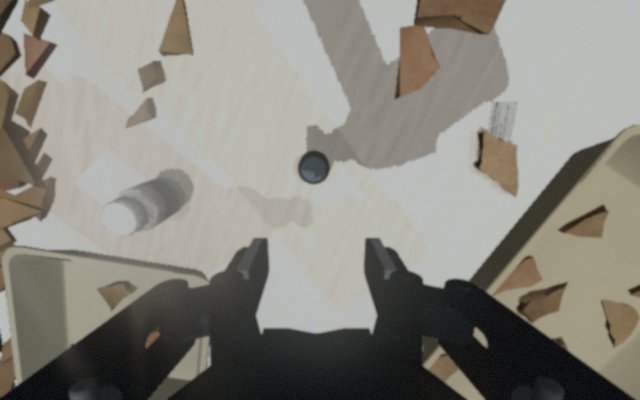

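The loupe is upright at pixel (314,167), midway between the fingers; the space around it is free.

>>> move_arm:
  deltas:
    - [[0,1,1.2],0,0.6]
    - [[0,3,1.25],0,0.6]
    - [[0,3,0],0,0.6]
    - [[0,3,0],0,0.6]
    - [[0,2,0],0,0.6]

```text
time: 14.75
tcp_pos: [0.5215, -0.2842, 0.0355]
orientation: [-0.693, -0.137, 0.138, 0.694]
force: [-0.3, -0.4, 0.9]
grip_width: 0.0513
```

>>> move_arm:
  deltas:
    - [[0,1.5,0],0,0.6]
    - [[0,1,0],0,0.6]
    - [[0,0.6,0],0,0.6]
    - [[0,0.3,0],0,0.6]
    - [[0,0,0],0,0.6]

```text
time: 15.17
tcp_pos: [0.5225, -0.2854, 0.0037]
orientation: [0.694, 0.137, -0.137, -0.694]
force: [0.1, -0.2, -0.2]
grip_width: 0.0512
```

>>> move_arm:
  deltas:
    - [[0,0,0],0,0.4]
    - [[0,0,0],0,0.35]
    - [[0,0,0],0,0.3]
    - [[0,0,0],0,0.2]
    - [[0,0,0],0,0.2]

```text
time: 15.58
tcp_pos: [0.523, -0.2858, 0.0049]
orientation: [0.694, 0.137, -0.137, -0.693]
force: [-1.4, 1.5, 6.3]
grip_width: 0.0297
```

>>> move_arm:
  deltas:
    - [[0,0,0],0,0.2]
    - [[0,0,0],0,0.2]
    - [[0,-0.5,0],0,0.2]
    - [[0,-1,0],0,0.2]
    - [[0,-2,0],0,0.2]

```text
time: 16.0
tcp_pos: [0.5211, -0.2848, 0.0381]
orientation: [-0.693, -0.136, 0.138, 0.694]
force: [-0.2, 0.0, -0.5]
grip_width: 0.0301
```

```bash
python3 w.py pics/w7.png;python3 - <<'E'
import cv2;cv2.imwrite("pics/w7c.png",cv2.imread("pics/w7.png")[130:400,160:480])
E
```

```text
16.0 [ 0.5211 -0.2848  0.0381] [[0.925, -0.003, -0.38], [0.38, 0.001, 0.925], [-0.002, -1.0, 0.002]] [-0.2   0.05 -0.49] 0.030146548265714446
```

View pics/w7c.png

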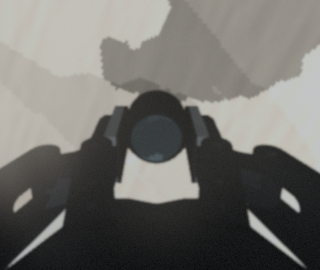

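The crop shows the loupe upright between the pads.

>>> move_arm:
  deltas:
    - [[0,-2,0],0,0.2]
    - [[0,-3,0],0,0.2]
    - [[1,-2,1.4],0,0.2]
    - [[2,-1,2.8],0,0.2]
    - [[2,0,2.8],0,0.2]

```text
time: 16.47
tcp_pos: [0.5439, -0.2023, 0.1225]
orientation: [0.695, 0.138, -0.134, -0.693]
force: [1.0, 0.6, -1.0]
grip_width: 0.0299
```

>>> move_arm:
  deltas:
    - [[2,0,2.8],0,0.2]
    - [[2,0,2.8],0,0.2]
    - [[2,0,2.8],0,0.2]
    - [[2,0,2.8],0,0.2]
    - [[2,0,2.8],0,0.2]

```text
time: 16.88
tcp_pos: [0.5816, -0.0325, 0.1197]
orientation: [0.694, 0.137, -0.137, -0.694]
force: [-0.2, -0.0, -0.1]
grip_width: 0.0299
```

>>> move_arm:
  deltas:
    - [[2,0,2.8],0,0.2]
    - [[1,0,1.4],0,0.2]
    - [[0,0,0],0,0.2]
    - [[0,0,0],0,0.2]
    - [[0,0,0],0,0.2]

```text
time: 17.3
tcp_pos: [0.5928, 0.0155, 0.1191]
orientation: [0.694, 0.137, -0.137, -0.694]
force: [0.2, -0.4, -0.2]
grip_width: 0.0298
```

```bash
python3 w.py pics/w8.png; python3 - <<'E'
from h import *
s=state();d=(np.array([.5923,.0171,0])-s["tcp_pos"]);print(R.from_quat(s["orientation"]).as_matrix().T@d*100)
E
```

```text
17.3 [0.5928 0.0155 0.1191] [[0.925, 0.0, -0.38], [0.38, -0.0, 0.925], [-0.0, -1.0, -0.0]] [ 0.18 -0.45 -0.23] 0.02975537525879342
[ 0.03846686 11.89562205  0.20736261]
```

View pics/w8.png

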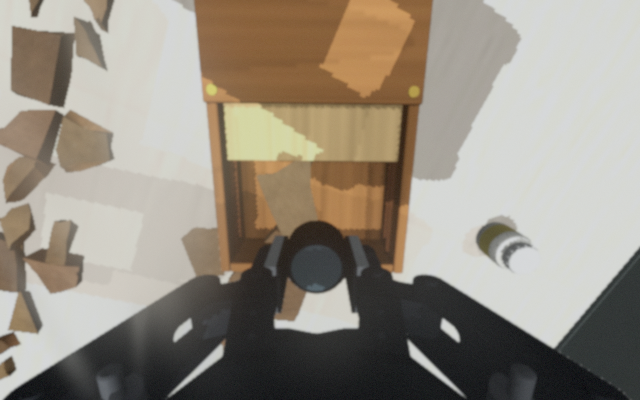

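The loupe is held over the middle of the opening, and the lid is still open.

>>> move_arm:
  deltas:
    - [[0,1,0.2],0,0.2]
    - [[0,2,0],0,0.2]
    - [[0,2,0],0,0.2]
    - [[0,2,0],0,0.2]
    - [[0,1.5,0],0,0.2]

```text
time: 17.77
tcp_pos: [0.5911, 0.0169, 0.0316]
orientation: [-0.694, -0.136, 0.137, 0.694]
force: [0.2, 0.6, -0.2]
grip_width: 0.0302
```

>>> move_arm:
  deltas:
    - [[0,1,0],0,0.2]
    - [[0,0.5,0],0,0.2]
    - [[0,0.2,0],0,0.2]
    - [[0,0.1,0],0,0.2]
    - [[0,0,0],0,0.2]

```text
time: 18.18
tcp_pos: [0.5927, 0.0178, 0.0162]
orientation: [0.694, 0.137, -0.137, -0.694]
force: [-0.5, 0.4, -0.3]
grip_width: 0.0301
```

>>> move_arm:
  deltas:
    - [[0,0.1,0],0,0.2]
    - [[0,0.1,0],0,0.2]
    - [[0,0.1,0],0,0.2]
    - [[0,0.05,0],0,0.2]
    - [[0,0,0],0,0.2]

```text
time: 18.6
tcp_pos: [0.5922, 0.018, 0.0122]
orientation: [0.694, 0.137, -0.137, -0.694]
force: [-0.7, 0.1, -0.5]
grip_width: 0.0299
```

>>> move_arm:
  deltas:
    - [[0,0.05,0],0,0.2]
    - [[0,0.05,0],0,0.2]
    - [[0,0.05,0],0,0.2]
    - [[0,0,0],0,0.2]
    - [[0,0,0],0,0.2]

```text
time: 19.02
tcp_pos: [0.5923, 0.018, 0.0109]
orientation: [-0.694, -0.137, 0.137, 0.694]
force: [-1.9, 0.2, 4.6]
grip_width: 0.0302
```

Contact came at the expected height. Releasing.

>>> move_arm:
  deltas:
    - [[0,0,0],0,0.38]
    - [[0,0,0],0,0.45]
    - [[0,0,0],0,0.55]
    - [[0,0,0],0,0.65]
    - [[0,0,0],0,0.65]

```text
time: 19.43
tcp_pos: [0.5922, 0.0179, 0.0106]
orientation: [0.694, 0.137, -0.137, -0.694]
force: [0.5, -0.4, -0.2]
grip_width: 0.0552
```

>>> move_arm:
  deltas:
    - [[0,-0.5,0],0,0.65]
    - [[0,-1,0],0,0.65]
    - [[0,-2,0],0,0.65]
    - [[0,-3,0],0,0.65]
    - [[0,-3,0],0,0.65]

```text
time: 19.85
tcp_pos: [0.5916, 0.0179, 0.107]
orientation: [-0.694, -0.137, 0.137, 0.694]
force: [0.3, -0.0, 0.3]
grip_width: 0.0556
```

>>> move_arm:
  deltas:
    - [[0,-2,0],0,0.65]
    - [[0,-2,-1],0,0.65]
    - [[0,0,-2],0,0.65]
    - [[0,0,0],0,0.65]
    - [[0,0,0],0,0.65]

```text
time: 20.27
tcp_pos: [0.6039, -0.0103, 0.1468]
orientation: [0.694, 0.137, -0.136, -0.694]
force: [0.6, 0.5, -0.6]
grip_width: 0.0558
```

```bash
python3 w.py pics/w9.png
```

```text
20.2667 [ 0.6039 -0.0103  0.1468] [[0.925, 0.001, -0.379], [0.379, 0.0, 0.925], [0.001, -1.0, -0.0]] [ 0.56  0.5  -0.63] 0.05580895684222429
```

View pics/w9.png

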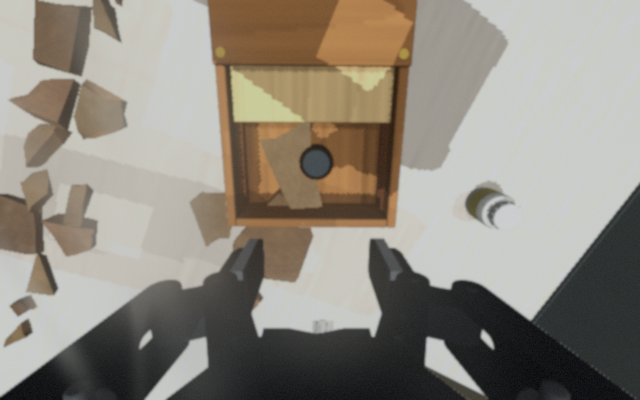

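The loupe stands upright at (316,161), in the middle of the compartment. Now I'll shut the fingers and press the lid near the cover.

>>> move_arm:
  deltas:
    - [[0,0,1.5],0,0]
    - [[0,0,2.6],0,0]
    - [[0,0,2.6],0,0]
    - [[0,0,2],0,0]
    - [[0,1,0],0,0]

```text
time: 20.73
tcp_pos: [0.5691, 0.0746, 0.1365]
orientation: [-0.693, -0.138, 0.138, 0.694]
force: [-0.2, -0.1, 0.3]
grip_width: 0.0
```

>>> move_arm:
  deltas:
    - [[0,2,0],0,0]
    - [[0,2,0],0,0]
    - [[0,2,0],0,0]
    - [[0,1,0],0,0]
    - [[0,0.5,0],0,0]

```text
time: 21.15
tcp_pos: [0.5689, 0.0709, 0.0586]
orientation: [-0.694, -0.136, 0.138, 0.694]
force: [-0.4, -0.6, 0.1]
grip_width: -0.0
```

>>> move_arm:
  deltas:
    - [[0,0.4,0],0,0]
    - [[0,0.2,0],0,0]
    - [[0,0.1,0],0,0]
    - [[0,0.05,0],0,0]
    - [[0,0,0],0,0]

```text
time: 21.57
tcp_pos: [0.571, 0.0707, 0.0538]
orientation: [0.694, 0.137, -0.137, -0.694]
force: [-0.5, 0.4, -0.3]
grip_width: 0.0003
```

>>> move_arm:
  deltas:
    - [[0,0.15,0],0,0]
    - [[0,0.15,0],0,0]
    - [[0,0.1,0],0,0]
    - [[0,0.05,0],0,0]
    - [[0,0,0],0,0]

```text
time: 21.98
tcp_pos: [0.5705, 0.0706, 0.0486]
orientation: [0.694, 0.137, -0.137, -0.694]
force: [-0.3, 0.0, -0.3]
grip_width: -0.0004
```

>>> move_arm:
  deltas:
    - [[0,0.05,0],0,0]
    - [[0,0.05,0],0,0]
    - [[0,0.04,0],0,0]
    - [[0,0,0],0,0]
    - [[0,0,0],0,0]

```text
time: 22.4
tcp_pos: [0.5706, 0.0707, 0.0477]
orientation: [0.694, 0.137, -0.137, -0.694]
force: [-0.9, -0.6, 6.2]
grip_width: -0.0
```

>>> move_arm:
  deltas:
    - [[0,0.05,0],0,0]
    - [[0,0.05,0],0,0]
    - [[0,0,-0.1],0,0]
    - [[0,0,-0.2],0,0]
    - [[0,0,-0.2],0,0]

```text
time: 22.82
tcp_pos: [0.5723, 0.0665, 0.0472]
orientation: [-0.693, -0.137, 0.137, 0.694]
force: [-4.2, 3.1, 11.0]
grip_width: -0.0003
```

>>> move_arm:
  deltas:
    - [[0,0.02,-0.2],0,0]
    - [[0,0,-0.3],0,0]
    - [[0,0,-0.3],0,0]
    - [[0,0,-0.3],0,0]
    - [[0,0,-0.3],0,0]

```text
time: 23.23
tcp_pos: [0.5776, 0.0534, 0.047]
orientation: [-0.693, -0.137, 0.137, 0.694]
force: [-4.8, 2.2, 12.1]
grip_width: 0.0001
```

>>> move_arm:
  deltas:
    - [[0,0,-0.4],0,0]
    - [[0,0,-0.4],0,0]
    - [[0,0,-0.4],0,0]
    - [[0,0,-0.4],0,0]
    - [[0,0,-0.4],0,0]

```text
time: 23.65
tcp_pos: [0.5851, 0.0349, 0.047]
orientation: [-0.693, -0.137, 0.137, 0.694]
force: [-5.4, 2.8, 13.5]
grip_width: 0.0002
```

>>> move_arm:
  deltas:
    - [[0,0,-0.4],0,0]
    - [[0,0,-0.4],0,0]
    - [[0,0,-0.4],0,0]
    - [[0,0,-0.4],0,0]
    - [[0,0,-0.4],0,0]

```text
time: 24.07
tcp_pos: [0.5925, 0.0163, 0.047]
orientation: [-0.693, -0.137, 0.137, 0.694]
force: [-6.5, 2.4, 13.3]
grip_width: 0.0002
```

>>> move_arm:
  deltas:
    - [[0,0,-0.4],0,0]
    - [[0,0,-0.4],0,0]
    - [[0,0,-0.4],0,0]
    - [[0,0,-0.3],0,0]
    - [[0,0,-0.3],0,0]

```text
time: 24.48
tcp_pos: [0.5992, -0.0004, 0.047]
orientation: [-0.693, -0.136, 0.137, 0.694]
force: [-5.9, 2.4, 14.5]
grip_width: 0.0
```

>>> move_arm:
  deltas:
    - [[0,-0.01,-0.2],0,0]
    - [[0,0,-0.2],0,0]
    - [[0,0,-0.1],0,0]
    - [[0,0,-0.1],0,0]
    - [[0,0,0],0,0]

```text
time: 24.9
tcp_pos: [0.6014, -0.0051, 0.047]
orientation: [-0.693, -0.136, 0.137, 0.694]
force: [-6.1, 5.7, 13.9]
grip_width: 0.0001
```

>>> move_arm:
  deltas:
    - [[0,-0.3,0],0,0]
    - [[0,-1,0],0,0]
    - [[0,-3,0],0,0]
    - [[0,-3,0],0,0]
    - [[0,-2.5,0],0,0]

```text
time: 25.32
tcp_pos: [0.6024, -0.0063, 0.1463]
orientation: [0.694, 0.137, -0.137, -0.694]
force: [0.9, -0.2, -0.3]
grip_width: 0.0002
```

>>> move_arm:
  deltas:
    - [[0,-1,-1],0,0]
    - [[0,0,-2],0,0]
    - [[0,0,-1],0,0]
    - [[0,0,0],0,0]
    - [[0,0,0],0,0]

```text
time: 25.73
tcp_pos: [0.6167, -0.0436, 0.1532]
orientation: [-0.694, -0.136, 0.137, 0.694]
force: [0.7, -1.4, 0.2]
grip_width: 0.0
```

```bash
python3 w.py pics/w10.png; python3 - <<'E'
from h import *
s=state();by=np.array([-.375,.927]);O=np.array([566,82])
im=cv2.imread("pics/w10.png").astype(int)
print([(r,im[r,290:330].mean().round(),((wrist2plane([(316,r)],.048,s)[0,:2]*1000-O)@by).round(1)) for r in range(165,215)])
E
```

```text
25.7333 [ 0.6167 -0.0436  0.1532] [[0.925, -0.002, -0.379], [0.379, 0.0, 0.925], [-0.001, -1.0, 0.001]] [ 0.68 -1.43  0.16] 3.3984574151754215e-05
[(165, np.float64(135.0), np.float64(-103.1)), (166, np.float64(135.0), np.float64(-104.0)), (167, np.float64(135.0), np.float64(-104.9)), (168, np.float64(135.0), np.float64(-105.7)), (169, np.float64(134.0), np.float64(-106.6)), (170, np.float64(133.0), np.float64(-107.5)), (171, np.float64(132.0), np.float64(-108.4)), (172, np.float64(129.0), np.float64(-109.3)), (173, np.float64(120.0), np.float64(-110.2)), (174, np.float64(101.0), np.float64(-111.0)), (175, np.float64(78.0), np.float64(-111.9)), (176, np.float64(72.0), np.float64(-112.8)), (177, np.float64(82.0), np.float64(-113.7)), (178, np.float64(89.0), np.float64(-114.6)), (179, np.float64(93.0), np.float64(-115.5)), (180, np.float64(95.0), np.float64(-116.4)), (181, np.float64(97.0), np.float64(-117.3)), (182, np.float64(98.0), np.float64(-118.2)), (183, np.float64(102.0), np.float64(-119.1)), (184, np.float64(110.0), np.float64(-120.0)), (185, np.float64(123.0), np.float64(-120
[... 639 characters left out ...]
(-133.8)), (200, np.float64(130.0), np.float64(-134.7)), (201, np.float64(130.0), np.float64(-135.7)), (202, np.float64(131.0), np.float64(-136.6)), (203, np.float64(131.0), np.float64(-137.6)), (204, np.float64(132.0), np.float64(-138.5)), (205, np.float64(133.0), np.float64(-139.4)), (206, np.float64(134.0), np.float64(-140.4)), (207, np.float64(134.0), np.float64(-141.3)), (208, np.float64(134.0), np.float64(-142.3)), (209, np.float64(134.0), np.float64(-143.2)), (210, np.float64(135.0), np.float64(-144.2)), (211, np.float64(136.0), np.float64(-145.1)), (212, np.float64(137.0), np.float64(-146.1)), (213, np.float64(138.0), np.float64(-147.0)), (214, np.float64(139.0), np.float64(-148.0))]
```

View pics/w10.png

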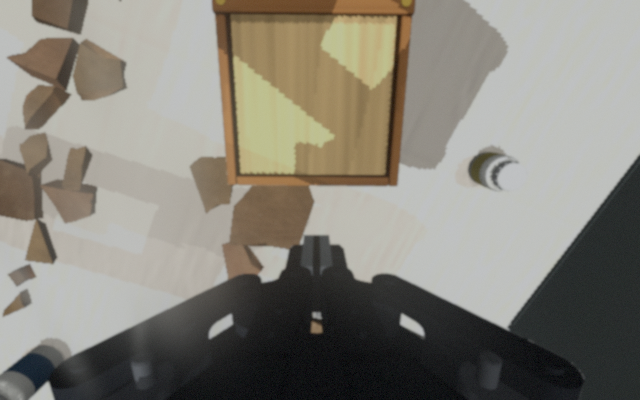

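```bash
python3 -c "
from station import *
print(job_done(),state()['time'])"
```

```text
the job is handed in; nothing more can be done
the job is handed in; nothing more can be done
```

The loupe is in the box and the lid is shut. I handed the job in at about 26 s of the allowed 72 s.

- **Lid opened:** I felt for the lid with shut fingers and found its top about 48 mm above the table. I dragged it open until the sideways force rose at the stop. The wrist picture then showed its front edge about 40 mm in front of the cover, as expected when fully open.
- **Loupe placed:** I gripped the loupe upright and lowered it until it touched the box floor with about 5 N, then released it. The next picture showed it standing upright in the middle of the compartment.
- **Lid shut:** I dragged the lid back to the stop. In the last picture its front edge measured about -111 mm against the nominal -110 mm. The open position read about 1.6 mm off the same way, within the 2 mm calibration, so the travel came out at about 80 mm.
- **Forces:** The highest downward force I read on the lid was 14.5 N. That comes from readings at the end of each move call, not continuously. The fingertips briefly touched the table with about 6 N when the grip closed.
- **Not checked:** I planned the moves clear of the bottle, sherd and dish, but took no final pictures to measure that they had not moved. The loupe was also out of sight once the lid was shut.

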